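# Charge the grog crusher with fired offcuts

### The arm

A 7-joint arm with a two-finger parallel gripper is mounted at the origin on the work surface. World frame = base frame: x ahead of the robot, y to its left, z up, the work surface at z = 0. Lengths are in mm, angles in rad, forces in N, time in s.
With the tool pointing down it reaches from about 400 to 850 mm from the base axis. Payload 4.4 kg.
Tool frame: the origin (TCP) lies midway between the tips of the shut fingers; the grasp point (between the pads) lies behind it (ctrl.grip_depth is the z of the grasp point in the tool frame, in mm); z points along the fingers, y is the line along which they close (so a half turn about z gives the same grasp; the last joint's range is limited). The gripper opens to 94 mm and grips with 3 to 60 N. Pads are 16 mm wide; open, the fingers measure 119 mm over their backs; the gripper's body (75 mm by 177 mm) begins 78 mm behind the grasp point.
Start: joints at [-1.335, 0.628, 0.038, 1.517, -0.027, 0.996, -0.02], TCP at [193.181, 620.644, 205.478] pointing down, gripper open.
Joint ranges: [-3.06, 3.06], [-0.37, 2.12], [-1.25, 1.32], [0.18, 2.47], [-1.1, 4.24], [0.23, 1.98], [-2.94, 2.94]. Speed limits (rad/s): [2.57, 2.57, 3.14, 3.14, 3.14, 3.14, 3.14].

### API

Orientations are given as a 3x3 rotation matrix whose columns are the frame's x, y, z axes.
In Python, from rig import ctrl, eyes, hand_in gives the robot as it stands. Calls block until the motion is done:
- ctrl.reach(position, orientation): joint-space move of the TCP to a pose.
- ctrl.move_l(position, orientation=None, speed=150, stop_force=None): straight line of the TCP; orientation=None keeps the orientation; speed is the mean speed in mm/s. With stop_force (N) it stops when the force on the tool has changed by that much, and returns True; else False.
- ctrl.move_j(angles): joint-space move.
- ctrl.command_gripper(opening, newtons=None): finger opening in mm; newtons is the grip in N (None keeps the last); returns when the fingers have stopped.
- ctrl.hold(seconds).
- ctrl.ik(position, orientation): joint angles nearest the present ones, or None.
- eyes.capture(name): name is "side" or "top"; returns a dict with "color" (400x640x3 uint8, red, green, blue), "K" (3x3 intrinsics, pixels), "position" and "attitude" of the camera in the world. Camera axes: x right, y down, z forward; pixel columns grow to the right and rows downward; lengths in mm; the calibration is good to about 2 mm. A picture is of the moment at which its call begins. There is no depth.
A pose or a line that the arm cannot do raises ctrl.IKError and nothing moves.
- hand_in(): hands the job in; it is judged then, once.
Trained networks look in a picture, given as the dict that the camera call returned (one of the last four; its "shot" number tells which), for a name from the list of things; names that differ only in an ending like _2 or _b are one class to them, and where a whole thing is asked for, a point or a joint stands for the part that bears it (a point fixed in the world has none). Each returns a list of dicts, best first, with "p" (0 to 1); they miss things now and then, are a little off and sometimes report something else, mostly with a low value. They report only what shows in the picture. A call takes as long as a camera call.
- eyes.spot_in(name, picture): "uv" ([column, row] in pixels, amid what is visible of it).
- eyes.spot_point(name, picture): "uv" ([column, row] in pixels: a listed point, or the origin of a listed thing).
Readings, each from a call of its own:
- ctrl.get_t(): time.
- ctrl.get_joints(): joint angles.
- ctrl.get_dq(): joint speeds.
- ctrl.get_effort(): joint torques, N m.
- ctrl.get_eef_pos(): TCP position.
- ctrl.get_tcp_rot(): TCP orientation.
- ctrl.get_contact_force(): force on the tool from outside, world axes, zero at the start.
- ctrl.get_torque(): the same for the moment, N m.
- ctrl.get_gripper_width(): finger opening in mm.
- ctrl.get_grip_force(): force on a finger pad.
Only numpy, scipy, OpenCV 4.12 (cv2) and the standard library are available. Lean on these libraries where they do the work, as an engineer would, in place of code of your own. Each camera call takes 0.05 s, during which the arm holds its last target. There are 200 camera calls.

### The job

Make the bench crusher safe by pulling its black isolator plug fully out of its catch, and only then pick up the steel tray by its slanted grip bar and tip all six fired-clay offcuts into the crusher's hopper. Set the empty tray back flat on the middle of the white kiln slab it came from and let go; leave the pots, posts and brush around it as they stand.

Things in the scene. Friction and masses are not known exactly. Their poses are not given: they have to be found in the camera images.
- tray: open steel loading tray, 160 (x) x 116 (y) mm, sheet 3 mm, walls 36 mm high on both sides and at its back (-x) end; the front (+x) end is open, the pouring lip, and starts towards the robot. Origin: centre of its underside, z up. About 0.53 kg with its load
- tray_bar (a point): centre of the tray's wooden grip bar, a flat bar across the tray above its load: 116 mm along tray y, 12 mm thick, 26 mm tall; 8 mm behind the tray's centre, 66 mm above its underside. It is raked: its top leans 30 degrees back, towards the closed (-x) end, so its faces suit a tool tilted likewise. 50 mm free from bar to tray floor. Axes: the tray's
- tray_lip (a point): middle of the tray's pouring lip at its open +x end, on the underside. Site axes are the tray's axes
- slab: thick white kiln shelf slab lying fixed on the bench, 250 (x) x 180 (y) x 16 mm, on which the tray stands. Origin: centre of its underside
- slab_top (a point): centre of the slab's upper face
- mill: bench crusher, fixed: housing 200 x 200 x 50 mm, round steel feed hopper on top, a motor with flywheel behind it (+x, out to 190 mm from the origin, up to 91 mm high). Origin: centre of its underside
- mouth (a point): centre of the hopper's round mouth, 145 mm above the bench; the mouth is 200 mm across inside, and narrows to 128 mm at the closed hopper floor, 89 mm below it
- plug (a joint): how far the isolator plug is pulled out of its socket, m: 0 home, 0.026 fully out (it is captive there). A sprung detent holds it with roughly 10 to 15 N in its first few mm; it stays where it is left once past it
- plug_grip (a point): middle of the black plug's flat grip tab, 14 mm thick (point y), 30 mm wide (point x), 40 mm tall, on the sloping face of a grey isolator box 84 x 74 mm, 85 mm tall. Site z is the pulling direction, 30 degrees from vertical (away from the robot). The tab's end is 14 mm above this point, the sloping face 26 mm below it (plug home)
- chunk0: fired-clay offcut, round stub 28 mm across, 30 mm long; origin at its centre; about 35 g, starts in the tray
- chunk1: fired-clay offcut, block 28 x 26 x 30 mm; origin at its centre; about 35 g, starts in the tray
- chunk2: fired-clay offcut, L-shaped piece 34 x 32 x 24 mm; origin at its centre; about 35 g, starts in the tray
- chunk3: fired-clay offcut, six-sided stub 32 mm across, 28 mm long; origin at its centre; about 35 g, starts in the tray
- chunk4: fired-clay offcut, block 30 x 22 x 26 mm; origin at its centre; about 35 g, starts in the tray
- chunk5: fired-clay offcut, round stub 32 mm across, 24 mm long; origin at its centre; about 35 g, starts in the tray
- vase: bystander: white bisque vase 98 mm tall, 68 mm across, standing. Origin: centre of its underside
- jar: bystander: lidded terracotta jar 70 mm tall, 56 mm across, standing. Origin: centre of its underside
- post_a: bystander: upright round kiln post, 40 mm across, 90 mm tall. Origin: centre of its underside
- post_b: bystander: upright round kiln post, 40 mm across, 70 mm tall. Origin: centre of its underside
- bowl: bystander: small white bowl, 90 mm across, 45 mm tall. Origin: centre of its underside
- brush: bystander: brush lying on the bench

How it is judged:
By the outcome, as a careful person would: the job done as asked, in the order asked, and still so for the second after the job is handed in, with the robot touching nothing.
It also fails if it takes over 64 s, if anything falls off the work surface, if the arm or the gripper's body presses on something with over 40 N, if the wrist force passes 120 N, or if a joint passes its speed limit or range.

## Working session

There is one attempt and no reset: what is moved stays moved. The work goes in short steps, each a Python script; the robot and the scene stay as the last script left them, time stands still between calls to the robot, and variables do not carry over. Pictures are saved under pics/ and viewed, at most 10 in all, crops included, and the job is handed in when it is done.

```bash
ls; mkdir -p pics; cat > h.py <<'E'
import numpy as np, cv2
from rig import ctrl, eyes, hand_in
def ray(pic,uv):
    d=np.linalg.inv(pic["K"])@np.array([uv[0],uv[1],1.]); R=np.array(pic["attitude"])
    d=R@d; return np.array(pic["position"],float), d/np.linalg.norm(d)
def on_z(pic,uv,z):
    p,d=ray(pic,uv); return p+d*(z-p[2])/d[2]
def tri(rs):
    A=np.zeros((3,3));b=np.zeros(3)
    for p,d in rs:
        M=np.eye(3)-np.outer(d,d);A+=M;b+=M@p
    x=np.linalg.solve(A,b)
    return x,[np.linalg.norm((np.eye(3)-np.outer(d,d))@(x-p)) for p,d in rs]
def proj(pic,X):
    c=np.array(pic["attitude"]).T@(np.array(X)-pic["position"]); c=pic["K"]@c; return c[:2]/c[2]
def save(pic,name,scale=1.25):
    cv2.imwrite("pics/"+name,cv2.resize(pic["color"][:,:,::-1],None,fx=scale,fy=scale,interpolation=cv2.INTER_CUBIC))
E
python3 - <<'E'
from h import *
S=eyes.capture("side");T=eyes.capture("top")
im=np.vstack([S["color"],T["color"]])
cv2.imwrite("pics/a_side.png",cv2.resize(S["color"][:,:,::-1],None,fx=1.25,fy=1.25));save(T,"a_top.png")
for P in (S,T): print(P["position"],np.round(P["attitude"],3).tolist(),P["K"][0][0])
for n in ["tray","tray_bar","tray_lip","slab","slab_top","mill","mouth","plug_grip","vase","jar","post_a","post_b","bowl","brush"]:
    r=[eyes.spot_point(n,P) for P in (S,T)]
    out=[[(np.round(d["uv"],1).tolist(),round(d["p"],2)) for d in q[:2]] for q in r]
    t=""
    if r[0] and r[1]:
        x,e=tri([ray(S,r[0][0]["uv"]),ray(T,r[1][0]["uv"])]); t=(np.round(x,1).tolist(),np.round(e,1).tolist())
    print(n,out,t)
print(ctrl.get_t(),ctrl.grip_depth,ctrl.get_tcp_rot())
E
```

```text
pics
[ -62.13450366 -584.82507082  962.41295557] [[0.652, -0.549, 0.523], [-0.758, -0.455, 0.467], [-0.019, -0.701, -0.713]] 374.1213335217624
[ 490.12293978   11.3110396  1469.27067061] [[0.029, -0.998, 0.062], [-1.0, -0.029, -0.007], [0.009, -0.062, -0.998]] 458.87347401134366
tray [[([377.2, 239.1], 0.94), ([357.2, 191.6], 0.26)], [([388.9, 194.5], 0.81)]] ([604.7, -222.4, 18.5], [6.4, 6.4])
tray_bar [[], [([392.1, 193.0], 0.68)]] 
tray_lip [[([359.2, 254.8], 0.56)], [([390.5, 218.6], 0.66)]] ([522.9, -222.0, 22.1], [1.9, 1.9])
slab [[([376.4, 246.5], 0.94)], []] 
slab_top [[([372.8, 241.1], 0.56)], [([389.6, 219.7], 0.39)]] ([533.6, -229.0, 82.0], [22.7, 22.7])
mill [[([268.1, 175.2], 0.86)], [([236.7, 187.6], 0.87), ([404.0, 211.5], 0.51)]] ([607.0, 268.7, 10.3], [2.6, 2.6])
mouth [[([267.3, 145.3], 0.85)], [([227.8, 185.8], 0.6)]] ([606.9, 262.5, 154.9], [7.2, 7.2])
plug_grip [[([300.3, 209.4], 0.53)], [([320.9, 226.9], 0.6)]] ([493.0, -4.9, 101.2], [1.8, 1.8])
vase [[([330.1, 199.9], 0.97), ([434.1, 286.1], 0.5)], [([319.0, 169.3], 0.69), ([389.2, 194.0], 0.42)]] ([672.9, 11.2, -7.3], [6.6, 6.6])
jar [[([435.2, 286.4], 0.97)], [([463.9, 203.2], 0.7)]] ([577.7, -453.5, 17.2], [3.8, 3.8])
post_a [[([338.5, 178.1], 0.74), ([362.2, 191.4], 0.61)], [([305.5, 142.4], 0.65), ([334.8, 142.2], 0.52)]] ([760.8, 52.1, 12.5], [0.5, 0.5])
post_b [[([338.5, 178.1], 0.74), ([362.2, 191.4], 0.61)], [([305.5, 142.4], 0.65), ([334.8, 142.2], 0.52)]] ([760.8, 52.1, 12.5], [0.5, 0.5])
bowl [[([196.4, 183.2], 0.77)], [([180.5, 250.7], 0.65), ([237.5, 187.7], 0.28)]] ([401.5, 436.3, 16.8], [3.7, 3.7])
brush [[([401.2, 360.8], 0.6), ([300.4, 209.9], 0.44)], [([471.9, 279.1], 0.88), ([382.0, 209.5], 0.58)]] ([339.5, -488.1, 3.3], [1.0, 1.0])
1.5 -18.8 [[-9.54784126e-01  2.97299971e-01 -2.30539989e-05]
 [ 2.97299970e-01  9.54784125e-01  5.06891868e-05]
 [ 3.70814860e-05  4.15432777e-05 -9.99999998e-01]]
```

View pictures.

View pics/a_side.png

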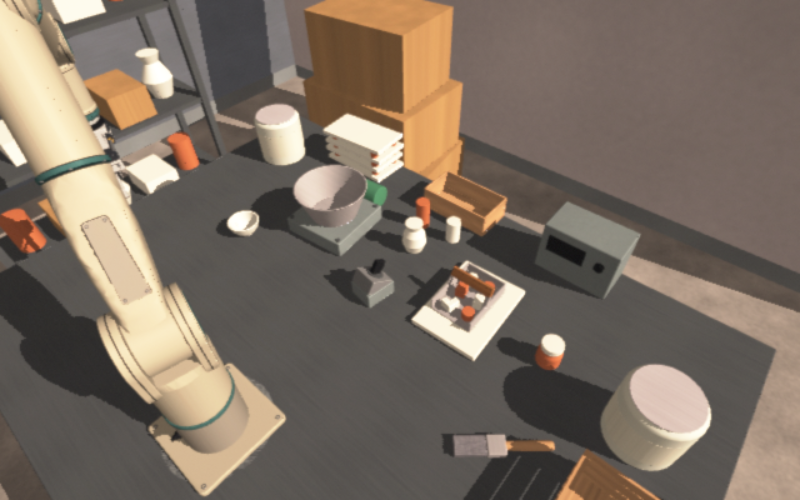

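View pics/a_top.png

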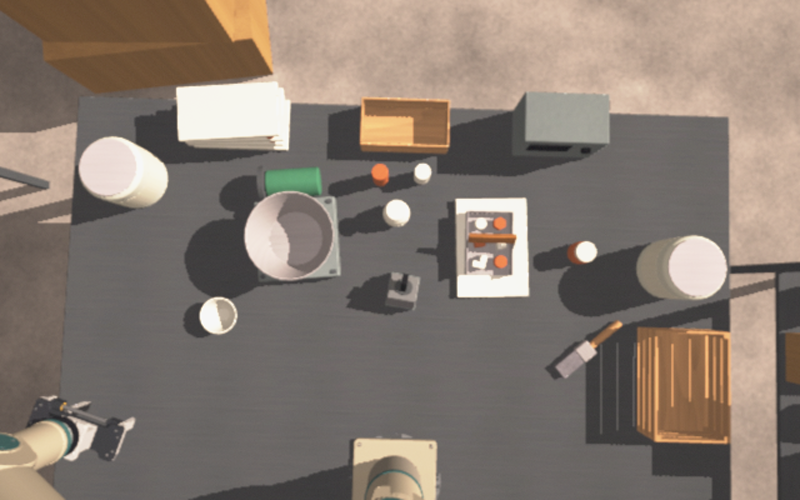

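The side view shows the plug tab at about (378,268), the tray at (465,298) on the white slab, and the hopper at (330,195). In the top view they are at (404,284), (491,243) and (290,236). The tray's lip faces the robot. Next I measure yaws and positions more exactly.

```bash
python3 - <<'E'
from h import *
S=eyes.capture("side");T=eyes.capture("top")
def crop(P,x0,y0,w,h,f): return cv2.resize(P["color"][y0:y0+h,x0:x0+w,::-1],(400,300),interpolation=cv2.INTER_CUBIC)
# T tray 80x60, T plug 60x45, S tray, S plug
c=np.vstack([np.hstack([crop(T,338,150,120,90,0),crop(T,292,205,60,45,0)]),np.hstack([crop(S,315,200,120,90,0),crop(S,270,200,60,45,0)])])
cv2.imwrite("pics/b_crops.png",c)
def best(n,P,lo=0.3):
    r=eyes.spot_point(n,P); return r[0]["uv"] if r else None
for n,z in [("tray",16),("tray_lip",16),("tray_bar",82),("slab",0),("slab_top",16),("mouth",145),("mill",0)]:
    for nm,P in (("S",S),("T",T)):
        u=best(n,P)
        if u is not None: print(n,nm,np.round(on_z(P,u,z),1))
# slab segmentation
for nm,P,box in (("T",T,(350,150,435,245)),("S",S,(325,205,425,290))):
    x0,y0,x1,y1=box
    hsv=cv2.cvtColor(P["color"],cv2.COLOR_RGB2HSV); m=((hsv[...,2]>150)&(hsv[...,1]<60)).astype(np.uint8)
    k=np.zeros_like(m);k[y0:y1,x0:x1]=m[y0:y1,x0:x1]
    k=cv2.morphologyEx(k,cv2.MORPH_OPEN,np.ones((2,2)))
    cs,_=cv2.findContours(k,cv2.RETR_EXTERNAL,cv2.CHAIN_APPROX_NONE); cc=max(cs,key=cv2.contourArea)
    hull=cv2.convexHull(cc)[:,0]
    w=np.array([on_z(P,u,16)[:2] for u in hull],np.float32)
    print(nm,"slab rect",cv2.minAreaRect(w))
    # bar : brown
    b=((hsv[...,0]<15)&(hsv[...,1]>120)).astype(np.uint8); kb=np.zeros_like(b);kb[y0:y1,x0:x1]=b[y0:y1,x0:x1]
    n,l,st,ce=cv2.connectedComponentsWithStats(kb); print([ (st[i].tolist(),np.round(ce[i],1).tolist()) for i in range(1,n) if st[i][4]>8])
E
```

```text
tray S [ 592.1 -230.9   16. ]
tray T [ 594.9 -214.1   16. ]
tray_lip S [ 528.4 -219.1   16. ]
tray_lip T [ 520.1 -232.1   16. ]
tray_bar S [ 599.6 -218.7   82. ]
tray_bar T [ 601.5 -217.6   82. ]
slab S [ 588.8 -235.6    0. ]
slab T [ 646.4 -249.2    0. ]
slab_top S [ 575.2 -228.5   16. ]
mouth S [603.6 260.5 145. ]
mouth T [606.5 268.3 145. ]
mill S [609.3 281.5   0. ]
mill T [603.2 263.1   0. ]
T slab rect ((588.8480224609375, -235.38540649414062), (252.70664978027344, 183.784423828125), 2.2485461235046387)
[([395, 174, 10, 10, 81], [399.4, 178.4]), ([375, 187, 38, 11, 276], [392.4, 190.6]), ([395, 204, 11, 10, 89], [400.1, 208.8])]
S slab rect ((590.8070068359375, -238.71429443359375), (257.1512756347656, 184.71058654785156), 1.9532997608184814)
[([361, 213, 35, 26, 437], [376.6, 226.7]), ([369, 245, 11, 12, 109], [373.8, 250.3])]
```

View pics/b_crops.png

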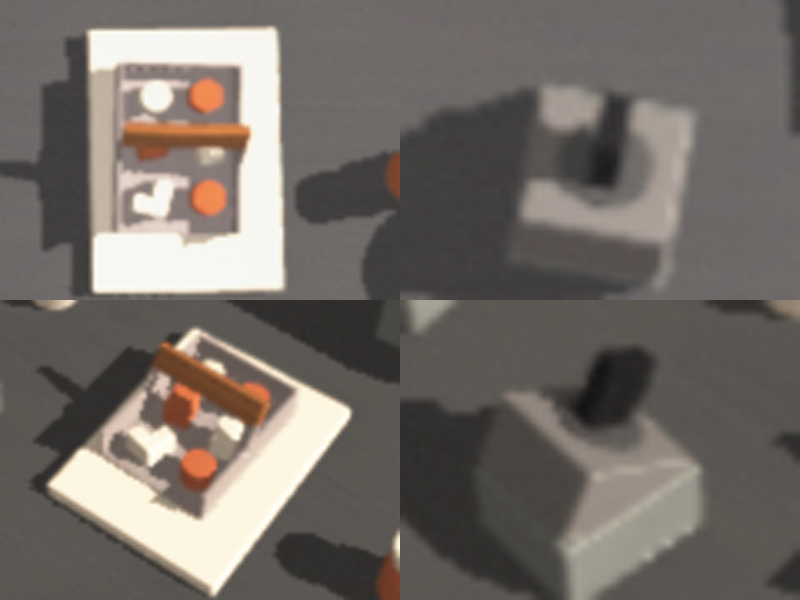

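The crops show the tab's end at about (324,220) in the top view and (304,208) in the side view, with the box yawed about -7°. The bar ends are at (375,190.5) and (413,191) in the top view. I'll fit poses to these points and overlay wireframes to check them.

```bash
cat > model.py <<'E'
from h import *
def Rz(a): c,s=np.cos(a),np.sin(a); return np.array([[c,-s,0],[s,c,0],[0,0,1.]])
def Ry(a): c,s=np.cos(a),np.sin(a); return np.array([[c,0,s],[0,1,0],[-s,0,c]])
def box(c,h): return [np.array(c)+np.array(h)*[i,j,k] for i in(-1,1) for j in(-1,1) for k in(-1,1)]
ED=[(a,b) for a in range(8) for b in range(a+1,8) if bin(a^b).count("1")==1]
def draw(img,P,pts,off,f,col):
    q=[tuple(np.round((proj(P,p)-off)*f*16).astype(int).tolist()) for p in pts]
    for a,b in ED: cv2.line(img,q[a],q[b],col,1,cv2.LINE_AA,4)
E
python3 - <<'E'
from model import *
S=eyes.capture("side");T=eyes.capture("top")
L,e1=tri([ray(S,(363.5,216)),ray(T,(375.2,190.5))]);R,e2=tri([ray(S,(394.5,232.4)),ray(T,(412.9,191.1))])
print("bar ends",L,e1[0],R,e2[0],np.linalg.norm(L-R)); m=(L+R)/2; d=L-R
tyaw=np.arctan2(-d[0],d[1]); print("bar mid",m,"yaw",np.degrees(tyaw))
E_,e=tri([ray(S,(304.3,208.6)),ray(T,(324.2,220))]); print("tab end",E_,e)
pyaw=np.radians(-7.5); PR=Rz(pyaw)@Ry(np.radians(30)); g=E_-14*PR[:,2]; print("grip",g)
tyaw=np.radians(2); TR=Rz(tyaw+np.pi)
bar=np.array([m[0],m[1],82.]); o=bar-TR@[-8,0,66]; print("tray o",o)
def pic(P,offs,f,wh):
    x0,y0=offs; im=cv2.resize(P["color"][y0:y0+wh[1],x0:x0+wh[0],::-1].copy(),(400,300),interpolation=cv2.INTER_CUBIC)
    off=np.array(offs)-0.5+0.5/f
    draw(im,P,[o+TR@p for p in box([0,0,18],[80,58,18])],off,f,(255,0,0))
    draw(im,P,[o+TR@([-8,0,66]+Ry(-np.pi/6)@p) for p in box([0,0,0],[6,58,13])],off,f,(0,255,0))
    draw(im,P,[g+PR@p for p in box([0,0,-6],[15,7,20])],off,f,(0,255,255))
    draw(im,P,[Rz(np.radians(2))@p+[589,-236.5,8] for p in box([0,0,0],[125,90,8])],off,f,(255,0,255))
    return im
c=np.vstack([np.hstack([pic(T,(338,150),400/120,(120,90)),pic(T,(292,205),400/60,(60,45))]),np.hstack([pic(S,(315,200),400/120,(120,90)),pic(S,(270,200),400/60,(60,45))])])
cv2.imwrite("pics/c_fit.png",c)
# hopper rim ellipse check
for P in (S,T):
    for s in (1,): print([np.round(proj(P,[605+100*np.cos(a),265+100*np.sin(a),145]),0).tolist() for a in (0,np.pi/2,np.pi,-np.pi/2)])
E
```

```text
bar ends [ 607.68290841 -166.53355989   86.90021628] 2.120036362582441 [ 608.38479814 -279.17842231   93.79101259] 1.8263571631898456 112.85761273650695
bar mid [ 608.03385327 -222.8559911    90.34561443] yaw 0.35700517386132863
tab end [510.68404336 -11.28719349  95.25422314] [np.float64(2.5699191185739276), np.float64(2.569919118573813)]
grip [503.74392933 -10.37351014  83.12986749]
tray o [ 600.03872666 -223.13518708   16.        ]
[[284.0, 135.0], [246.0, 137.0], [243.0, 162.0], [285.0, 159.0]]
[[231.0, 151.0], [195.0, 184.0], [228.0, 220.0], [264.0, 186.0]]
```

View pics/c_fit.png

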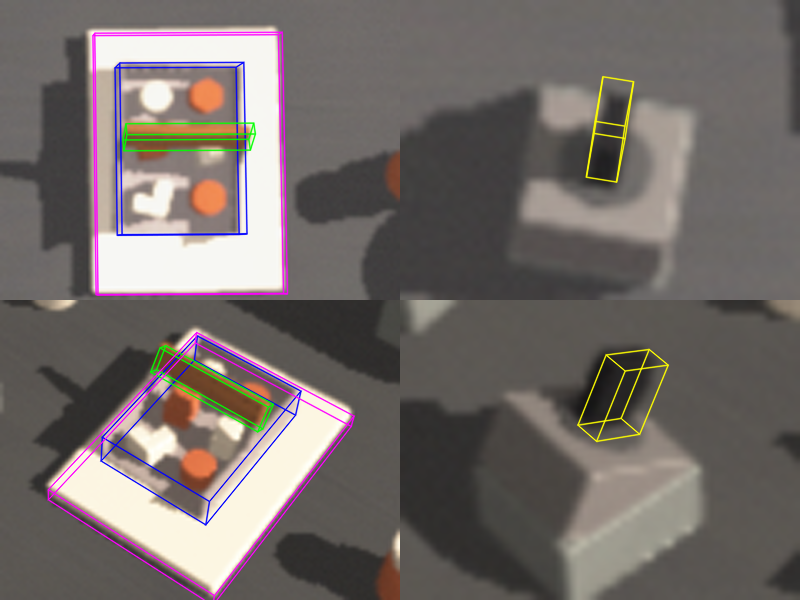

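The overlay fits within a few mm. By hand I adjust the slab to about (591,-234) with yaw 2.6°, the tray to (600,-222) with yaw 2°, the plug to about (499,-9,87) and the mouth to (602,262). The tray therefore starts off the slab's middle. Next I check reachability.

```bash
cat >> model.py <<'E'
D=np.radians
PR=Rz(D(-7.5))@Ry(D(30)); G=np.array([499,-9,87.])
MOUTH=np.array([602,262,145.]); SLAB=np.array([591,-234,16.])
GD=-ctrl.grip_depth
def plug_pose(s,d=0):  # d: grasp point beyond plug_grip along pull
    R=np.column_stack([-s*PR[:,0],s*PR[:,1],-PR[:,2]]); 
    return G+PR[:,2]*(d-GD),R
UP=5.
def bar_tool(s):  # tool in tray frame
    B=Ry(D(-30)); R=np.column_stack([s*B[:,1],s*B[:,0],-B[:,2]])
    return np.array([-8,0,66.])+B[:,2]*(UP-GD),R
def tray_tcp(o,yaw,tip,s,corr=None):  # tray origin o, heading yaw(deg), tipped by tip deg lip down
    TR=Rz(D(yaw))@Ry(D(tip)); p,R=bar_tool(s); return np.array(o)+TR@p,TR@R
def lip_tcp(lip,yaw,tip,s):
    TR=Rz(D(yaw))@Ry(D(tip)); return tray_tcp(np.array(lip)-TR@[80,0,0],yaw,tip,s)
E
python3 - <<'E'
from model import *
def chk(n,pr):
    assert abs(np.linalg.det(pr[1])-1)<1e-6
    q=ctrl.ik(*pr); print(n,np.round(pr[0],0), None if q is None else np.round(q,2))
for s in (1,-1):
    chk(("plug",s),plug_pose(s,5)); chk(("plug far",s),plug_pose(s,100))
    chk(("bar",s),tray_tcp([600,-222,16],182,0,s)); chk(("lift",s),tray_tcp([600,-222,200],182,0,s))
    for yaw in (182,203):
        d=Rz(D(yaw))@[-45,0,0]
        for t in (0,40,80,95): chk(("pour",s,yaw,t),lip_tcp(MOUTH+d+[0,0,15],yaw,t,s))
E
```

```text
('plug', 1) [492.  -8.  75.] [ 0.03  0.88 -0.05  1.56 -0.03  1.22  1.45]
('plug far', 1) [539. -14. 157.] [ 0.02  0.84 -0.02  1.36 -0.05  1.46  1.47]
('bar', 1) [ 601. -222.   70.] [-0.14  1.33  1.14  1.07 -0.75  1.68 -2.31]
('lift', 1) [ 601. -222.  254.] [-0.1   1.12  1.14  0.91 -0.6   1.92 -2.34]
('pour', 1, 182, 0) [728. 266. 214.] None
('pour', 1, 182, 40) [674. 265. 254.] [-0.23  0.63 -0.39  1.42  0.37  1.    2.46]
('pour', 1, 182, 80) [608. 262. 249.] [-0.88  0.47  0.2   2.26  2.14  0.52  0.4 ]
('pour', 1, 182, 95) [586. 261. 236.] [-0.87  0.66  0.    2.47  2.3   1.12  0.01]
('pour', 1, 203, 0) [718. 311. 214.] None
('pour', 1, 203, 40) [669. 290. 254.] [-0.17  0.65 -0.52  1.41  0.4   1.    2.79]
('pour', 1, 203, 80) [607. 264. 249.] [-0.3   0.43 -0.26  2.33  2.78  0.52  0.31]
('pour', 1, 203, 95) [587. 256. 236.] None
('plug', -1) [492.  -8.  75.] [-0.39  1.03  0.77  1.57 -0.58  1.37 -1.13]
('plug far', -1) [539. -14. 157.] [-0.37  0.99  0.83  1.37 -0.55  1.59 -1.18]
('bar', -1) [ 601. -222.   70.] [ 0.05  1.12  0.46  1.06 -0.21  1.51  0.47]
('lift', -1) [ 601. -222.  254.] [ 0.04  0.98  0.57  0.9  -0.21  1.82  0.52]
('pour', -1, 182, 0) [728. 266. 214.] None
('pour', -1, 182, 40) [674. 265. 254.] [-0.69  0.64  0.42  1.43 -0.24  0.96 -0.2 ]
('pour', -1, 182, 80) [608. 262. 249.] [-0.84  0.46  0.15  2.26  2.12  0.53 -2.71]
('pour', -1, 182, 95) [586. 261. 236.] [-0.55  0.7  -0.47  2.46  2.19  1.34 -2.92]
('pour', -1, 203, 0) [718. 311. 214.] None
('pour', -1, 203, 40) [669. 290. 254.] [-0.62  0.63  0.3   1.43 -0.22  0.94  0.12]
('pour', -1, 203, 80) [607. 264. 249.] [ 0.03  0.51 -0.72  2.32  2.46  0.62 -2.44]
('pour', -1, 203, 95) [587. 256. 236.] None
```

```bash
python3 - <<'E'
from model import *
for s in (1,-1):
  for yaw in range(110,291,20):
    d=Rz(D(yaw))@[-45,0,0]; o=[]
    for t in (10,25,40,50,60,70):
        q=ctrl.ik(*lip_tcp(MOUTH+d+[0,0,15],yaw,t,s)); o.append("None" if q is None else "%.1f,%.1f,%.2f,%.2f,%.1f"%(q[0],q[2],q[4],q[5],q[6]))
    print(s,yaw," | ".join(o))
E
```

```text
1 110 0.1,-0.3,-0.20,1.14,1.9 | -0.2,-0.1,-0.03,1.10,1.6 | -0.4,-0.0,0.20,1.12,1.4 | -0.6,0.0,0.36,1.18,1.2 | -0.7,0.0,0.49,1.26,1.1 | -0.8,0.1,0.61,1.36,0.9
1 130 0.0,-0.3,-0.06,1.38,2.0 | -0.2,-0.2,0.06,1.20,1.9 | -0.4,-0.1,0.26,1.08,1.7 | -0.5,-0.1,0.44,1.04,1.5 | -0.7,0.0,0.61,1.05,1.3 | -0.8,0.1,0.77,1.10,1.0
1 150 -0.1,-0.4,0.07,1.61,2.3 | -0.2,-0.3,0.15,1.30,2.2 | -0.3,-0.2,0.31,1.04,2.0 | -0.5,-0.1,0.49,0.91,1.8 | -0.6,-0.0,0.71,0.83,1.5 | -0.8,0.1,0.96,0.82,1.1
1 170 -0.2,-0.5,0.21,1.83,2.5 | -0.2,-0.4,0.24,1.39,2.4 | -0.3,-0.3,0.35,1.01,2.3 | -0.4,-0.2,0.50,0.79,2.1 | -0.5,-0.1,0.77,0.61,1.7 | -0.8,0.1,1.21,0.52,1.2
1 190 -0.3,-0.2,0.10,1.98,2.9 | -0.2,-0.5,0.34,1.45,2.7 | -0.2,-0.4,0.38,1.00,2.6 | -0.3,-0.4,0.48,0.71,2.4 | -0.4,-0.2,0.74,0.43,2.1 | -0.2,-0.5,1.63,0.49,1.2
1 210 None | -0.2,-0.6,0.46,1.49,2.9 | -0.1,-0.6,0.41,1.00,2.9 | -0.1,-0.5,0.43,0.68,2.8 | -0.1,-0.5,0.62,0.37,2.6 | 0.3,-1.1,1.71,0.48,1.6
1 230 -0.7,1.1,-0.83,1.97,-2.5 | -0.9,1.1,-0.83,1.57,-2.3 | -1.0,1.1,-0.95,1.26,-2.0 | -1.0,1.0,-0.98,0.97,-1.9 | -0.7,0.6,-1.06,0.66,-1.7 | 0.5,-1.2,1.30,0.35,2.5
1 
[... 1414 characters left out ...]
 | -0.5,0.2,-0.40,0.31,0.5 | 0.3,-1.1,1.71,0.48,-1.5
-1 230 -0.6,0.2,-0.03,1.88,0.4 | -0.6,0.1,-0.08,1.38,0.4 | -0.5,0.1,-0.19,0.96,0.5 | -0.5,0.1,-0.34,0.69,0.7 | -0.2,-0.2,-0.46,0.42,0.9 | 0.5,-1.1,1.24,0.30,-0.6
-1 250 -0.7,0.1,0.11,1.69,0.6 | -0.6,0.1,0.01,1.31,0.7 | -0.5,0.0,-0.17,0.98,0.9 | -0.3,-0.0,-0.33,0.79,1.1 | -0.1,-0.3,-0.45,0.61,1.2 | 0.3,-0.7,-0.51,0.42,1.4
-1 270 -0.8,0.0,0.23,1.48,0.8 | -0.6,-0.0,0.08,1.24,0.9 | -0.4,-0.1,-0.13,1.03,1.2 | -0.2,-0.2,-0.28,0.92,1.3 | 0.0,-0.4,-0.39,0.84,1.5 | 0.3,-0.6,-0.44,0.77,1.6
-1 290 -0.8,-0.0,0.34,1.28,1.0 | -0.6,-0.1,0.15,1.15,1.2 | -0.4,-0.2,-0.07,1.08,1.4 | -0.2,-0.3,-0.20,1.07,1.6 | 0.0,-0.4,-0.29,1.08,1.7 | 0.2,-0.6,-0.31,1.09,1.8
```

Plan: tool sign +1 for the plug, -1 for the bar, and pour with tray heading about 130°, which keeps the joints continuous. I start with the plug.

```bash
python3 - <<'E'
from model import *
ctrl.command_gripper(60,40)
ctrl.reach(*plug_pose(1,170))
ctrl.move_l(*plug_pose(1,50),speed=200)
print("hit",ctrl.move_l(*plug_pose(1,5),speed=60,stop_force=6))
print(ctrl.get_eef_pos(), plug_pose(1,5)[0],ctrl.get_contact_force())
ctrl.command_gripper(0,20); print("w",ctrl.get_gripper_width(),ctrl.get_grip_force(),ctrl.get_contact_force(),ctrl.get_t())
S=eyes.capture("side");T=eyes.capture("top")
a=cv2.resize(S["color"][160:250,250:370,::-1],(400,300),interpolation=cv2.INTER_CUBIC);b=cv2.resize(T["color"][180:255,270:370,::-1],(400,300),interpolation=cv2.INTER_CUBIC)
cv2.imwrite("pics/d.png",np.hstack([a,b]))
E
```

```text
hit False
[492.53802213  -8.15134118  75.18905861] [492.15903046  -8.09936927  75.04884943] [-0.37479061  0.02406209 -0.40974036]
w 14.061262527306894 19.974829852581024 [ 0.08113235 -3.31641591  0.48951045] 8.175
```

View pics/d.png

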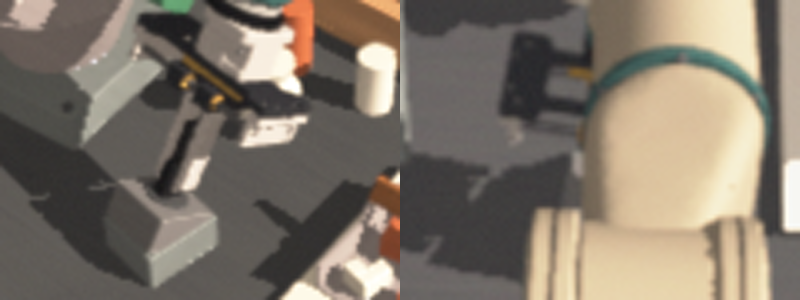

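The gripper is closed on the tab with a width of 14.06 mm, and it stands on the tab in the side crop. Now I pull along the site axis.

```bash
python3 - <<'E'
from model import *
ctrl.command_gripper(0,60)
p0=np.array(ctrl.get_eef_pos()); z=PR[:,2]
for d in (4,8,14,20,24,26,28,30):
    h=ctrl.move_l(p0+z*d,speed=40,stop_force=35)
    p=np.array(ctrl.get_eef_pos()); print(d,h,round((p-p0)@z,2),np.round(ctrl.get_contact_force(),1),round(ctrl.get_gripper_width(),2))
    if h or (d>=26 and np.linalg.norm(ctrl.get_contact_force())>15): break
print(ctrl.get_t())
S=eyes.capture("side")
cv2.imwrite("pics/e.png",cv2.resize(S["color"][160:250,250:370,::-1],(400,300),interpolation=cv2.INTER_CUBIC))
E
```

```text
4 False 3.55 [-1.5 -3.6 -4.9] 13.92
8 False 9.59 [-0.  -3.3  5.1] 13.42
14 False 14.96 [-0.4 -4.6  2.6] 13.82
20 False 20.43 [-0.8 -5.1  2.1] 13.65
24 False 24.22 [-1.1 -4.8  0.3] 13.62
26 False 25.95 [-1.6 -5.4 -1.7] 13.55
28 False 26.1 [ -3.   -4.3 -10.3] 13.99
30 False 26.16 [ -5.6  -3.9 -20.3] 13.34
10.6
```

Force rises at 26.1 mm of travel, so the plug is at its captive end. I release it, retreat, check it, and go to the tray bar.

```bash
python3 - <<'E'
from model import *
p=np.array(ctrl.get_eef_pos()); z=PR[:,2]
ctrl.move_l(p+z*1.0,speed=40)
ctrl.command_gripper(50); ctrl.move_l(p+z*110,speed=250)
def bar_pre(d):
    P,R=tray_tcp([600,-222,16],182,0,-1); return P-R[:,2]*d,R
ctrl.reach(*bar_pre(110)); print(np.round(ctrl.get_joints(),2))
S=eyes.capture("side");T=eyes.capture("top")
for n in ("plug_grip","tray_bar"):
    for P in (S,T): print(n,[(np.round(d["uv"],1).tolist(),round(d["p"],2)) for d in eyes.spot_point(n,P)[:2]])
a=cv2.resize(S["color"][180:300,270:430,::-1],(400,300),interpolation=cv2.INTER_CUBIC);b=cv2.resize(T["color"][150:255,300:440,::-1],(400,300),interpolation=cv2.INTER_CUBIC)
cv2.imwrite("pics/f.png",np.hstack([a,b])); print(ctrl.get_t())
E
```

```text
[ 0.08  1.14  0.47  0.73 -0.22  1.82  0.44]
plug_grip [([306.2, 207.6], 0.47)]
plug_grip [([318.0, 169.8], 0.72)]
tray_bar [([373.8, 223.4], 0.77)]
tray_bar [([394.3, 190.2], 0.94)]
13.5
```

View pics/f.png

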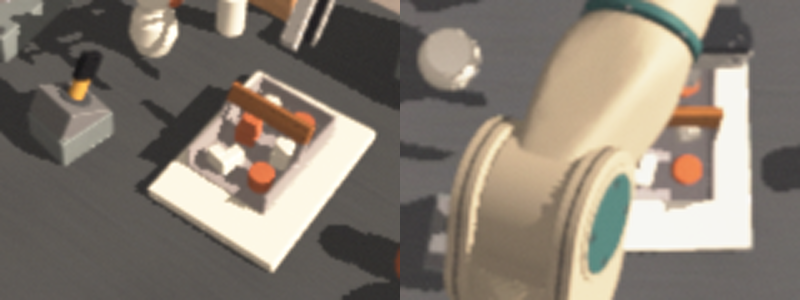

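The side crop at (85,80) shows the plug out with its yellow stem exposed, and the tray undisturbed. Now I grip the bar.

```bash
python3 - <<'E'
from model import *
S=eyes.capture("side");T=eyes.capture("top")
print(on_z(S,(373.8,223.4),82),on_z(T,(394.3,190.2),82))
def bar_pre(d):
    P,R=tray_tcp([600,-222,16],182,0,-1); return P-R[:,2]*d,R
ctrl.move_l(*bar_pre(35),speed=150)
print("hit",ctrl.move_l(*bar_pre(0),speed=60,stop_force=5), ctrl.get_contact_force())
ctrl.command_gripper(0,15); print("w",ctrl.get_gripper_width(),ctrl.get_grip_force(),ctrl.get_contact_force())
ctrl.command_gripper(0,60); print("w",ctrl.get_gripper_width(),ctrl.get_grip_force(),ctrl.get_contact_force(),ctrl.get_t())
p=np.array(ctrl.get_eef_pos()); print(p,bar_pre(0)[0])
ctrl.move_l(p+[0,0,40],speed=60); print(ctrl.get_gripper_width(),ctrl.get_contact_force(),ctrl.get_torque(),ctrl.get_t())
S=eyes.capture("side")
cv2.imwrite("pics/g.png",cv2.resize(S["color"][170:300,270:440,::-1],(640,490),interpolation=cv2.INTER_CUBIC))
E
```

```text
[ 608.52294828 -208.00460565   82.        ] [ 609.30384318 -223.57597032   82.        ]
hit False [-0.35321704  0.78393041  0.76773355]
w 12.281438777860513 14.952607601881027 [ 0.09742851  0.89377222 -1.0677151 ]
w 11.386223771301562 59.9246746301651 [ 0.54540201 -0.25231025 -0.13679707] 15.875
[ 601.10954076 -222.15126967   70.09831424] [ 601.09932991 -221.96161055   70.04884943]
11.978716688698668 [ 0.45596    -0.18598368 -5.30375783] [-0.03433729 -0.98892762 -0.01346377] 16.6917
```

View pics/g.png

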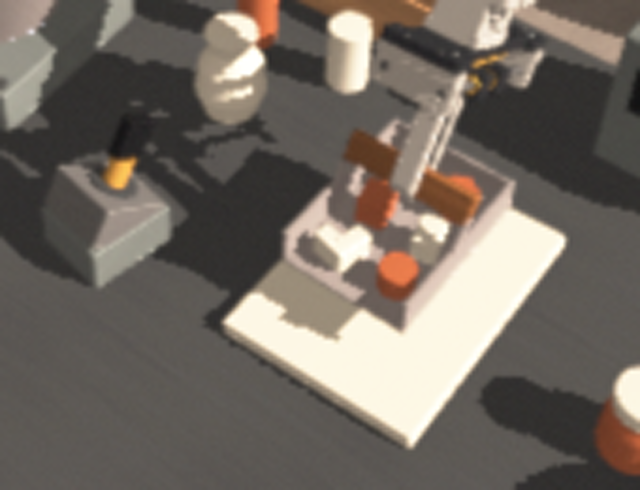

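The tray is lifted level with a 5.3 N load and all six pieces inside. I carry it over the hopper.

```bash
python3 - <<'E'
from model import *
Y=130
out=Rz(D(Y))@[-45,0,0]
p=np.array(ctrl.get_eef_pos())
ctrl.move_l(p+[0,0,140],speed=150)
lip=MOUTH+out+[0,0,0]
ctrl.move_l(*lip_tcp(lip+[0,0,40],Y,0,-1),speed=150); print(np.round(ctrl.get_joints(),2),ctrl.get_t())
ctrl.move_l(*lip_tcp(lip+[0,0,22],Y,12,-1),speed=80); print(ctrl.get_gripper_width(),ctrl.get_contact_force(),np.round(ctrl.get_joints(),2))
S=eyes.capture("side");T=eyes.capture("top");print(ctrl.get_t())
a=cv2.resize(S["color"][80:230,200:400,::-1],(400,300),interpolation=cv2.INTER_CUBIC);b=cv2.resize(T["color"][100:250,180:380,::-1],(400,300),interpolation=cv2.INTER_CUBIC)
cv2.imwrite("pics/i.png",np.hstack([a,b]))
E
```

```text
[-0.26  0.95  0.54  0.99 -0.77  1.72 -0.66] 20.6167
11.543140022325016 [ 0.58862709 -1.42614818 -5.37334333] [-0.43  0.86  0.62  1.16 -0.68  1.51 -0.66]
21.075
```

View pics/i.png

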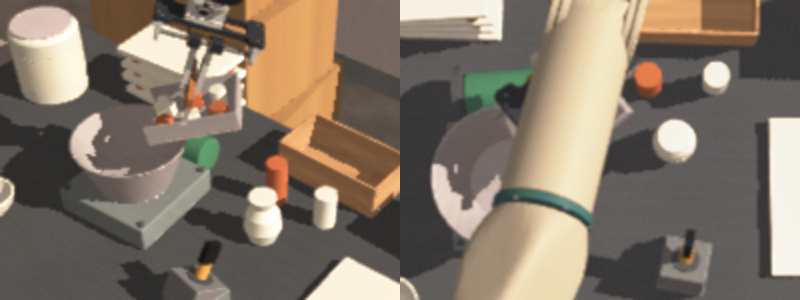

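The lip hangs over the hopper's near-right part, inside the rim, at side-crop (150,135). Now I tip.

```bash
python3 - <<'E'
from model import *
Y=130; u=Rz(D(Y))@[-1,0,0]
for t,o,z in ((25,45,20),(38,42,18),(52,38,16),(66,35,14),(76,32,14)):
    ctrl.move_l(*lip_tcp(MOUTH+u*o+[0,0,z],Y,t,-1),speed=90)
    print(t,round(ctrl.get_gripper_width(),2),np.round(ctrl.get_contact_force(),1),np.round(ctrl.get_joints(),2),ctrl.get_t())
ctrl.hold(0.3)
S=eyes.capture("side");T=eyes.capture("top")
for n in range(6): print(n,[[(np.round(d["uv"],0).tolist(),round(d["p"],2)) for d in eyes.spot_in(f"chunk{n}",P)[:2]] for P in (S,T)])
print(ctrl.get_contact_force(),ctrl.get_t())
a=cv2.resize(S["color"][80:230,200:400,::-1],(400,300),interpolation=cv2.INTER_CUBIC);b=cv2.resize(T["color"][100:250,180:380,::-1],(400,300),interpolation=cv2.INTER_CUBIC)
cv2.imwrite("pics/j.png",np.hstack([a,b]))
E
```

```text
25 11.57 [ 0.6 -0.5 -4.4] [-0.63  0.78  0.73  1.3  -0.58  1.32 -0.74] 21.4583
38 11.57 [ 0.2 -1.6 -3.1] [-0.86  0.74  0.85  1.43 -0.46  1.13 -0.86] 21.875
52 11.41 [ 0.7 -1.7 -2.2] [-1.12  0.78  1.    1.54 -0.33  0.98 -1.03] 22.3333
66 11.31 [ 0.6  0.1 -2.5] [-1.34  0.9   1.15  1.62 -0.24  0.88 -1.21] 22.7833
76 12.09 [ 0.6 -0.5 -2.5] [-1.46  1.03  1.23  1.65 -0.2   0.85 -1.32] 23.1583
0 [[([262.0, 161.0], 0.58), ([278.0, 162.0], 0.5)], [([225.0, 205.0], 0.63), ([239.0, 192.0], 0.53)]]
1 [[([262.0, 161.0], 0.58), ([278.0, 162.0], 0.5)], [([225.0, 205.0], 0.63), ([239.0, 192.0], 0.53)]]
2 [[([262.0, 161.0], 0.58), ([278.0, 162.0], 0.5)], [([225.0, 205.0], 0.63), ([239.0, 192.0], 0.53)]]
3 [[([262.0, 161.0], 0.58), ([278.0, 162.0], 0.5)], [([225.0, 205.0], 0.63), ([239.0, 192.0], 0.53)]]
4 [[([262.0, 161.0], 0.58), ([278.0, 162.0], 0.5)], [([225.0, 205.0], 0.63), ([239.0, 192.0], 0.53)]]
5 [[([262.0, 161.0], 0.58), ([278.0, 162.0], 0.5)], [([225.0, 205.0], 0.63), ([239.0, 192.0], 0.53)]]
[ 0.32040432 -0.51681494 -2.45684358] 24.1583
```

View pics/j.png

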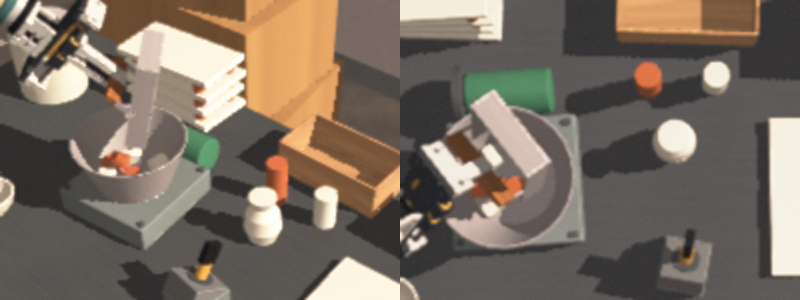

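The offcuts lie in the hopper and the load fell to about 2.5 N. I back the tray off and weigh it level to confirm it is empty.

```bash
python3 - <<'E'
from model import *
Y=130; u=Rz(D(Y))@[-1,0,0]
ctrl.move_l(*lip_tcp(MOUTH+u*32+[0,0,50],Y,76,-1),speed=120); print(ctrl.get_contact_force())
ctrl.move_l(*lip_tcp(MOUTH+u*45+[0,0,55],Y,40,-1),speed=150)
ctrl.move_l(*lip_tcp(MOUTH+u*60+[0,0,55],Y,5,-1),speed=150); ctrl.hold(0.2)
print(ctrl.get_contact_force(),ctrl.get_gripper_width(),ctrl.get_t())
P,R=tray_tcp(SLAB+[0,0,150],182.6,0,-1); ctrl.move_l(P,R,speed=180)
P,R=tray_tcp(SLAB+[0,0,25],182.6,0,-1); ctrl.move_l(P,R,speed=150); print(ctrl.get_t(),ctrl.get_contact_force())
S=eyes.capture("side");T=eyes.capture("top")
def crop(P,x0,y0,w,h): return cv2.resize(P["color"][y0:y0+h,x0:x0+w,::-1],(400,300),interpolation=cv2.INTER_CUBIC)
cv2.imwrite("pics/k.png",np.vstack([np.hstack([crop(S,310,190,120,90),crop(T,338,150,120,90)]),np.hstack([crop(S,210,100,120,90),crop(T,170,140,120,90)])]))
E
```

```text
[ 0.12288278 -0.09103868 -3.60379856]
[ 0.64787107 -0.25087591 -2.29476245] 11.740072364715184 26.425
29.8083 [ 0.62152149  0.04503098 -2.96306824]
```

View pics/k.png

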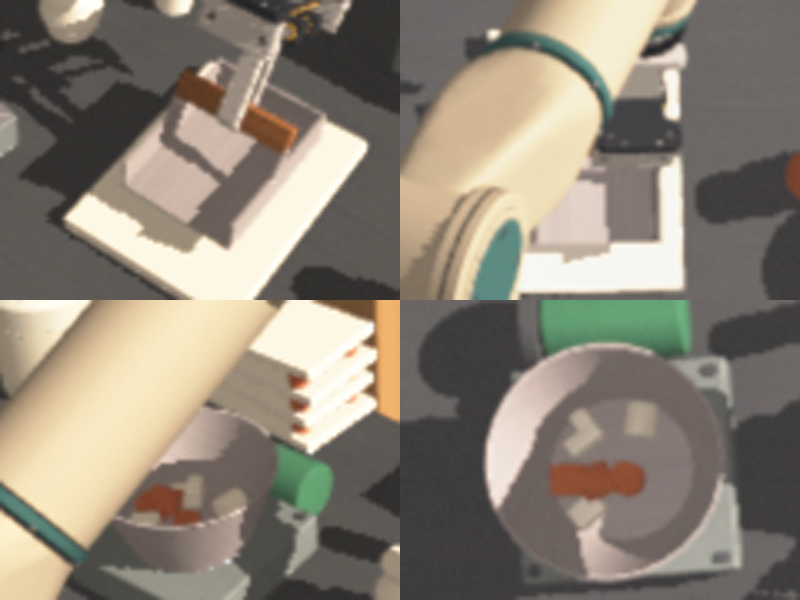

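The tray is empty, and three white and three orange pieces lie in the hopper. I set the tray down.

```bash
python3 - <<'E'
from model import *
P,R=tray_tcp(SLAB+[0,0,-4],182.6,0,-1)
print("hit",ctrl.move_l(P,R,speed=30,stop_force=3.5),np.array(ctrl.get_eef_pos())-P,ctrl.get_contact_force())
ctrl.command_gripper(20); ctrl.command_gripper(46)
p=np.array(ctrl.get_eef_pos()); ctrl.move_l(p-R[:,2]*130,speed=200)
q=ctrl.get_joints(); q=list(q); q[0]+=0.9; ctrl.move_j(q); print(ctrl.get_eef_pos(),ctrl.get_t())
S=eyes.capture("side");T=eyes.capture("top")
for n,z in (("tray",16),("tray_lip",16),("tray_bar",82)):
    for P_ in (S,T): print(n,[np.round(on_z(P_,d["uv"],z),1).tolist() for d in eyes.spot_point(n,P_)[:1]])
o=SLAB;TR=Rz(D(182.6))
def pic(P,offs,f,wh):
    x0,y0=offs; im=cv2.resize(P["color"][y0:y0+wh[1],x0:x0+wh[0],::-1].copy(),(400,300),interpolation=cv2.INTER_CUBIC)
    off=np.array(offs)-0.5+0.5/f
    im2=im.copy()
    draw(im2,P,[o+TR@p for p in box([0,0,18],[80,58,18])],off,f,(255,0,0))
    draw(im2,P,[o+TR@([-8,0,66]+Ry(-np.pi/6)@p) for p in box([0,0,0],[6,58,13])],off,f,(0,255,0))
    draw(im2,P,[Rz(D(2.6))@p+SLAB-[0,0,8] for p in box([0,0,0],[125,90,8])],off,f,(255,0,255))
    return np.hstack([im,im2])
cv2.imwrite("pics/l.png",np.vstack([pic(T,(338,150),400/120,(120,90)),pic(S,(315,200),400/120,(120,90))]))
E
```

```text
hit True [-0.30165793  0.41747904  4.07519298] [0.41815862 1.13921035 3.83603401]
[ 229.45224352 -655.90702491  180.46313443] 34.65
tray []
tray [[592.9, -223.4, 16.0]]
tray_lip [[763.9, -54.4, 16.0]]
tray_lip [[507.7, -239.6, 16.0]]
tray_bar []
tray_bar [[587.3, -231.0, 82.0]]
```

View pics/l.png

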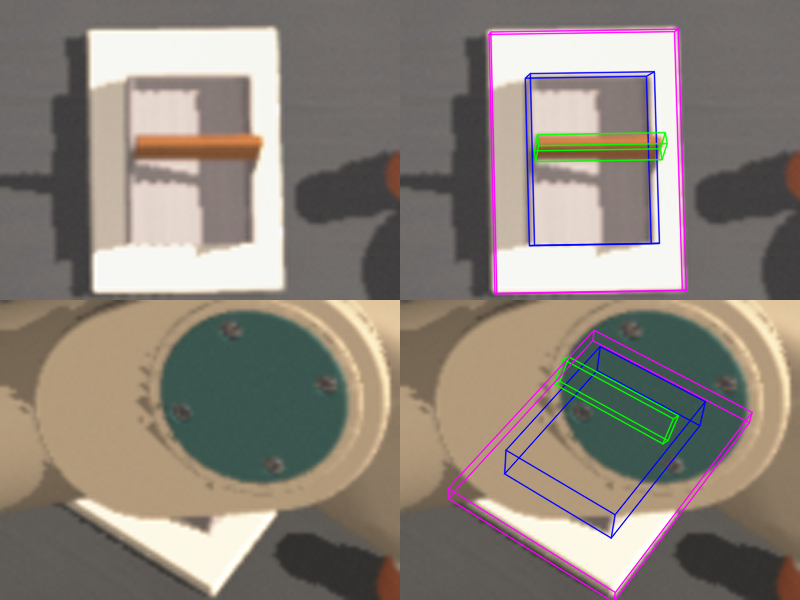

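The tray stands flat within about 5 mm of the slab's middle (top crop: front and back margins 46 and 48 px). I do a numeric check on the bystanders, then hand in.

```bash
python3 - <<'E'
from h import *
T=eyes.capture("top")
a=cv2.imread("pics/a_top.png"); b=cv2.resize(T["color"][:,:,::-1],None,fx=1.25,fy=1.25,interpolation=cv2.INTER_CUBIC)
for n,(x,y,r) in dict(vase=(397,213,18),jar=(582,252,18),post1=(380,174,14),post2=(422,174,14),bowl=(218,316,24),brush=(588,350,36)).items():
    s=np.s_[y-r:y+r,x-r:x+r]; print(n,np.abs(a[s].astype(int)-b[s]).mean().round(1))
print(ctrl.get_contact_force(),np.abs(ctrl.get_dq()).max(),ctrl.get_t())
E
```

```text
vase 1.0
jar 1.0
post1 1.2
post2 1.1
bowl 1.1
brush 1.5
[-0.01631631 -0.52564027 -0.44497843] 0.0033657806717471337 35.1
```

```bash
python3 -c "
from rig import hand_in
print(hand_in())"
```

```text
the job is handed in; nothing more can be done
None
```

The job is handed in after about 35 s: isolator plug pulled fully out first, all six offcuts tipped into the hopper, empty tray set back within about 5 mm of the slab's middle, and the pots, posts and brush unmoved; I viewed 11 pictures, one over the limit of 10.

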